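Try the spring of a telescoping strut

TASK

Test the sprung telescoping strut that stands in the wooden rack: put it foot-down, all the way into the hole of the steel tester block, with its rod sprung home. Then pull its knob straight up until the length mark on the rod, 60 mm up the stroke, is level with the mouth of the tube, the tube staying fully down in the block, and finish while holding it there against the spring: do not let go. Leave the wooden blanks, the tape measure and the pliers where they are.

Things in the scene. Friction and masses are not known exactly. Their poses are not given: they have to be found in the camera images.
- strut_mid (a point): Centre of the strut's tube, half-way up. The strut is a loose, upright dark steel tube 130 mm long and 30 mm in diameter (about 0.72 kg) with a slightly chamfered foot; z points up along it to the mouth, so the mouth is 65 mm above this point and the foot 65 mm below. Out of the mouth sticks a 12 mm steel rod with a black round knob. It can be carried by the top 30 mm of the tube: nothing but the knob (narrower than the tube) stands above that, up to 38 mm above the mouth.
- strut_foot (a point): Centre of the underside of the tube's foot, 65 mm below its centre.
- strut_mouth (a point): Centre of the tube's mouth, at its top end, 65 mm above its centre.
- pull_knob: Knob fixed on the rod: black, ridged, 26 mm in diameter and 28 mm tall; the origin is its centre. With the rod home the centre is 24 mm above the tube's mouth and 10 mm of bare rod shows below the knob (fingertips that reach further down than that meet the tube). It rises with the rod.
- strut_rod (a joint): Extension of the rod in m along the tube, 0 = sprung home, 0.09 = stop. A spring inside pulls it back in: 1.5 N at 0, 50 N/m, thus 4.5 N at the mark; the rod and knob weigh 0.05 kg more. Up to the stop the tube's own weight outweighs the spring and keeps the tube down; beyond it the tube is lifted out. The mark is a 5 mm wide dark ring on the rod, whose middle is level with the mouth at 0.060; it is hidden in the tube while the rod is home.
- tester: Fixed tester: a bright steel block 70 x 70 mm, 60 mm high, on a dark bolted flange 120 x 100 x 8 mm; the origin is the centre of its underside, z up. One vertical round blind hole in the middle of its top: 34 mm in diameter, 50 mm deep, floor 10 mm above the table.
- tester_mouth (a point): Centre of the tester hole's mouth, on the block's top, 60 mm above the table.
- tester_floor (a point): Centre of the tester hole's floor, 10 mm above the table. With the strut seated, its foot is here and the tube's mouth stands 140 mm above the table.
- rack: Fixed wooden rack, 64 mm (its x) by 210 mm (its y), 40 mm high; the origin is the centre of its underside. Three blind holes of 33 mm in a row along its y, at -65, 0 and +65 mm, 25 mm deep. The strut stands in one of them (any), the blanks in the other two.
- blank_a_mid (a point): Centre of a plain wooden blank standing in the rack, 28 mm in diameter, 75 mm tall, top 90 mm above the table. Leave it.
- blank_b_mid (a point): Centre of a second, like wooden blank in the rack. Leave it.
- tape: Tape measure, 66 x 76 x 34 mm, lying on the table behind the work; origin at the centre of its underside. Leave it.
- pliers: Pliers, 56 x 170 x 14 mm, lying flat behind the work; origin at the centre of the underside. Leave them.
Things that resemble listed ones, but are neither listed nor needed, are in the scene too. Of the things that look like the part that bears strut_mid, the smaller one is meant.

How it is judged:
By the outcome, as a careful person would: the job done as asked, in the order asked, and still so for the second after the job is handed in, while the arm keeps its last pose, push and grip.
It also fails if it takes over 45 s, if anything falls off the work surface, if the arm or the gripper's body presses on something with over 40 N, if the wrist force passes 120 N, or if a joint passes its speed limit or range.

ROBOT

A 6-joint arm with a two-finger parallel gripper is mounted at the origin on a cart in front of the work surface, level with it; the furniture and walls round the work are solid. World frame = base frame: x ahead of the robot, y to its left, z up, the work surface at z = 0. Lengths are in m, angles in rad, forces in N, time in s.
With the tool pointing down it reaches from about 0.25 to 0.725 m from the base axis. Payload 9.7 kg.
Tool frame: the origin (TCP) lies at the very end of the fingers, on their centre line; the grasp point (between the pads) lies 19 mm behind it; z points along the fingers, y is the direction in which the jaws open and shut (so a half turn about z gives the same grasp; the last joint's range is limited). The gripper opens to 85 mm and grips with 20 to 120 N. Pads are 22 mm wide; open, the fingers measure 114 mm over their backs; the gripper's body (76 mm by 85 mm) begins 54 mm behind the grasp point. The pads swing forward as they close: fully open they stand 13 mm farther back than shut.
Start: joints at [-1.236, 0.087, 0.176, 1.66, 0, 1.571], TCP at [0.181, -0.519, 0.231] pointing down, gripper open.
Joint ranges: [-3.13, 3.13], [-0.85, 1.81], [-1.15, 1.24], [-2.2, 2.28], [-1.44, 1.52], [-3.14, 3.14]. Speed limits (rad/s): [2.22, 2.22, 2.57, 3.14, 3.14, 3.14].

INTERFACE

Orientations are given as a 3x3 rotation matrix whose columns are the frame's x, y, z axes.
In Python, from rig import manip, camera, camera_info, workorder gives the robot as it stands.
- The arm moves only by the tool arm_command, never from a script. Its argument "series" is a list that holds one entry, the list of rows, each a list of 7 numbers: the shift along the tool's x, y, z in units of 60 mm (1.0 is 60 mm), then the turn, a rotation vector about the tool's x, y, z in units of 6 degrees (1.0 is 6 degrees), then the opening, from 0 (shut) to 1 (fully open). In form: [[[tx, ty, tz, rx, ry, rz, fingers], ...]]. A call has 1 to 12 rows; each row is the pose to reach, as a shift and turn from the pose commanded when the call began, along the tool's axes at that moment; what a row does not reach only later rows make up. A row lasts 1/8 s, in which the tool goes at most 62.5 mm and 10.7 degrees, less where a joint would pass 70% of its speed; a pose out of reach is approached as far as the arm can. A call with a gripper value outside its range is refused whole. The fingers move at their own pace and stop on an object; "newtons" is the grip in N (left out, the last holds). Time passes only in rows, so rows that repeat a pose let the fingers close. It gives the time, the measured TCP pose, the force and the opening at its end, in the units of the state.
- manip.get_state(): the state, without advancing time (a new reading comes with each control period).
- camera(name): name is "side" or "top" or "wrist"; returns the picture (400x640x3 uint8, blue, green, red); there is no depth.
- camera_info(name): a dict with "vertical_fov" (degrees; the focal length in pixels is half the picture's height over the tangent of half this angle, whatever the lens; pixels are square), "cx", "cy" (the principal point, pixels), "R" (3x3) and "t" (3): a world point X has camera coordinates R X + t. Camera axes: x right, y down, z forward; pixel columns grow to the right and rows downward; lengths in m; the calibration is good to about 2 mm. A picture is of the moment at which its call begins: read the wrist's pose just before it. camera_info takes no time and is no camera call; for the wrist camera it gives the pose at the moment of the call.
- workorder.job_done(): hands the job in, once; it reports no verdict.
The state is a dict: "time": time; "joints": joint angles; "qvel": joint speeds; "tau": joint torques, N m; "position": TCP position; "ee_rot": TCP orientation; "wrist_force": force on the tool from outside, world axes, zero at the start; "torque": the same for the moment, N m; "finger_gap": finger opening in m.
Only numpy, scipy, OpenCV 4.12 (cv2) and the standard library are available. Lean on these libraries where they do the work, as an engineer would, in place of code of your own. Each camera call takes 0.05 s, during which the arm holds its last target.

## Working session

There is one attempt and no reset: what is moved stays moved. The work goes in short steps, Python scripts to look and compute and a tool call to move; the robot and the scene stay as the last step left them, time stands still between calls to the robot, and variables do not carry over. Pictures are saved under pics/ and viewed, and the job is handed in when it is done.

Besides the shell and the picture viewer there is one more tool, called by a JSON object that holds its "method" and its "body", one argument or row to a line. arm_command: Moves the arm, as the interface text tells. Its arguments: {"type":"object","properties":{"series":{"type":"array","items":{"type":"array","items":{"type":"array","items":{"type":"number"}}}},"newtons":{"type":"number"}},"required":["series"]}

```bash
mkdir -p pics; ls
cat > h.py <<'E'
import numpy as np, cv2, json
from rig import manip, camera, camera_info, workorder
def K(i):
    f=200/np.tan(np.radians(i["vertical_fov"])/2); return f,i["cx"],i["cy"]
def ray(i,u,v):
    f,cx,cy=K(i); R=np.array(i["R"]);t=np.array(i["t"])
    d=R.T@np.array([(u-cx)/f,(v-cy)/f,1]); return -R.T@t,d
def onz(i,u,v,z):
    o,d=ray(i,u,v); return o+d*(z-o[2])/d[2]
def proj(i,X):
    f,cx,cy=K(i); c=np.array(i["R"])@np.array(X)+np.array(i["t"]); return np.array([cx+f*c[0]/c[2],cy+f*c[1]/c[2]])
def tri(i1,p1,i2,p2):
    o1,d1=ray(i1,*p1);o2,d2=ray(i2,*p2); d1/=np.linalg.norm(d1);d2/=np.linalg.norm(d2)
    A=np.stack([d1,-d2],1); s=np.linalg.lstsq(A,o2-o1,rcond=None)[0]
    a=o1+s[0]*d1;b=o2+s[1]*d2; return (a+b)/2,np.linalg.norm(a-b)
E
python3 - <<'E'
from h import *
s=manip.get_state(); print({k:np.round(s[k],4).tolist() for k in s})
for n in ["side","top","wrist"]:
    i=camera_info(n); print(n,i); cv2.imwrite(f"pics/{n}0.png",camera(n))
E
```

```text
pics
{'time': 0.0, 'joints': [-1.236, 0.0875, 0.1751, 1.6598, 0.0, 1.5708], 'qvel': [-0.0003, -0.0001, 0.0014, 0.0004, 0.001, -0.0002], 'tau': [0.0007, -52.039, 46.4803, 0.0164, 0.0001, 0.0], 'position': [0.1806, -0.5192, 0.2306], 'ee_rot': [[0.9445, 0.3286, -0.0004], [0.3286, -0.9445, 0.0013], [0.0, -0.0014, -1.0]], 'wrist_force': [0.2602, 0.4627, -0.0825], 'torque': [-0.0549, -0.0579, -0.0286], 'finger_gap': 0.0854}
side {'vertical_fov': 56.68911971354068, 'cx': 323.73857543299994, 'cy': 205.45785877198423, 'R': array([[-0.84385239, -0.53657298,  0.00160589],
       [-0.28216441,  0.44120197, -0.8518944 ],
       [ 0.456395  , -0.71932625, -0.52371114]]), 't': array([0.47819481, 0.27578063, 0.68127999])}
top {'vertical_fov': 48.90457517838503, 'cx': 315.83893702685634, 'cy': 208.21760333073237, 'R': array([[-0.01725463, -0.99983444,  0.00577611],
       [-0.99398838,  0.01652848, -0.10823082],
       [ 0.10811744, -0.00760887, -0.99410901]]), 't': array([0.01358552, 0.60237512, 1.06918593])}
wrist {'vertical_fov': 71.36956860080574, 'cx': 325.04572128293285, 'cy': 197.8428061693026, 'R': array([[ 3.29255367e-01, -9.44240471e-01, -9.14634820e-04],
       [-9.04220434e-01, -3.15579154e-01,  2.87741558e-01],
       [-2.71985864e-01, -9.39134207e-02, -9.57707659e-01]]), 't': array([-0.55024672, -0.03883535,  0.37826305])}
```

View pics/side0.png

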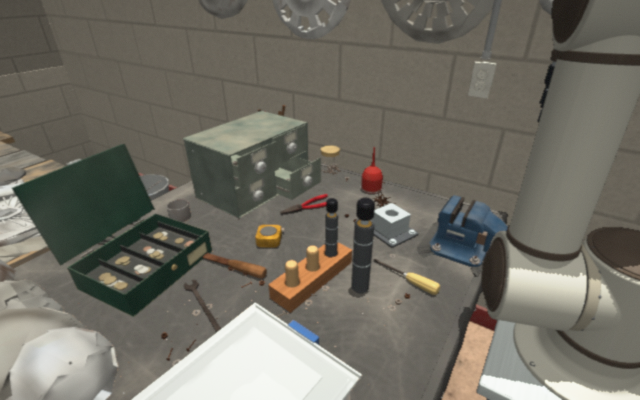

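View pics/top0.png

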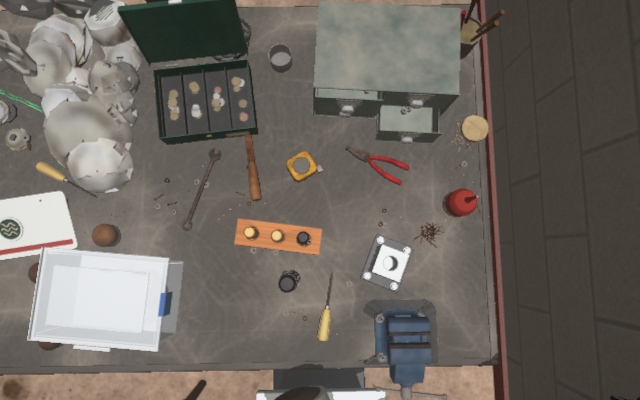

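View pics/wrist0.png

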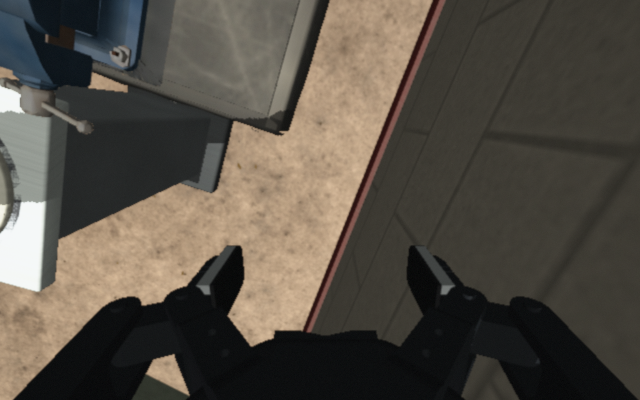

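Two candidates: the strut in the rack (side 332,225; top 304,238), and a taller, thicker one standing free (side 363,245; top 288,281). The one in the rack is the smaller and fits the description. I'll confirm that in an enlarged crop.

Run:
```python
from h import *
a=cv2.imread("pics/side0.png")[185:305,260:430]; b=cv2.imread("pics/top0.png")[205:305,230:420]
cv2.imwrite("pics/cs.png",cv2.resize(a,None,fx=4.5,fy=4.5,interpolation=cv2.INTER_CUBIC))
cv2.imwrite("pics/ct.png",cv2.resize(b,None,fx=4.2,fy=4.2,interpolation=cv2.INTER_CUBIC))
```

```text
(no output)
```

View pics/cs.png

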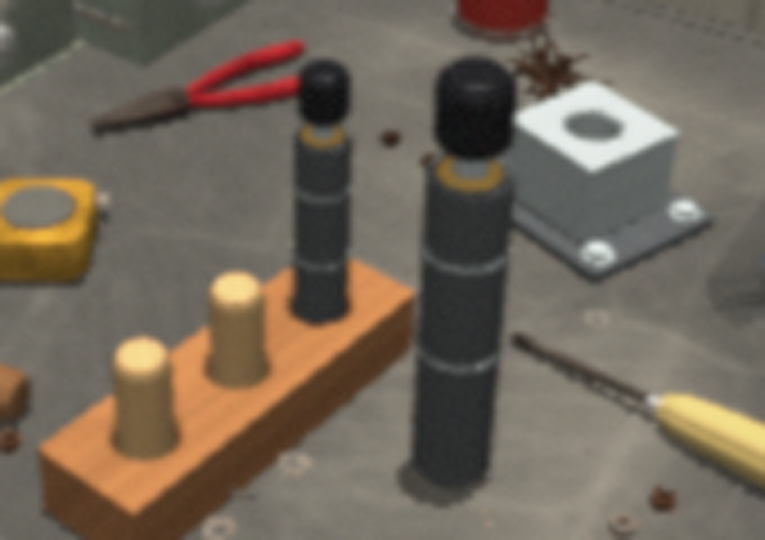

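View pics/ct.png

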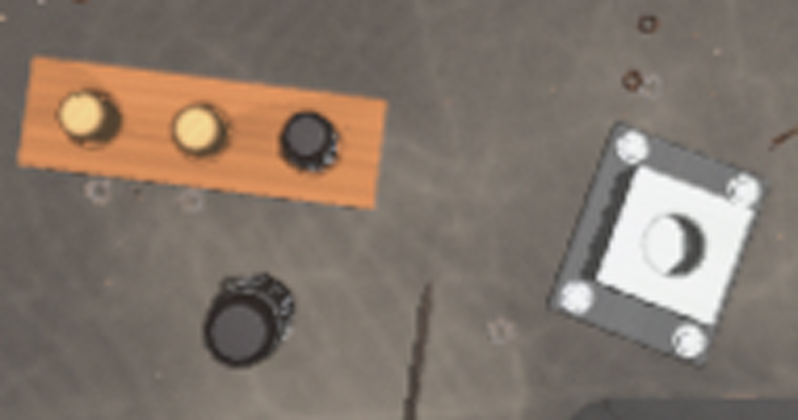

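The crop confirms it: the rack strut (crop side 322,190) is clearly smaller than the free-standing one (465,270). The tester hole is at about top px (390,263). Next I'll measure positions.

Run:
```python
from h import *
im=cv2.imread("pics/top0.png"); it=camera_info("top"); isd=camera_info("side")
hsv=cv2.cvtColor(im,cv2.COLOR_BGR2HSV)
# rack
m=cv2.inRange(hsv,(5,110,120),(16,255,255)); m[:215]=0;m[260:]=0;m[:,:225]=0;m[:,330:]=0
c=max(cv2.findContours(m,0,2)[0],key=cv2.contourArea); r=cv2.minAreaRect(cv2.convexHull(c)); bx=cv2.boxPoints(r)
P=np.array([onz(it,*(p+0.0),0.04) for p in bx]); print("rack",r,np.round(P,4).tolist(),np.round(P.mean(0),4))
c0=P.mean(0); e=[(P[(k+1)%4]-P[k]) for k in range(2)]; print([np.linalg.norm(x) for x in e]); L=max(e,key=np.linalg.norm); L/=np.linalg.norm(L)
print("holes",[np.round(c0+L*d,4).tolist() for d in (-.065,0,.065)], np.degrees(np.arctan2(L[1],L[0])))
# tester top
g=cv2.inRange(hsv,(0,0,190),(180,40,255)); g[:235]=0;g[290:]=0;g[:,:360]=0;g[:,412:]=0
cs=sorted(cv2.findContours(g,0,2)[0],key=cv2.contourArea)
c=cs[-1]; r=cv2.minAreaRect(c); bx=cv2.boxPoints(r); Q=np.array([onz(it,*p,0.06) for p in bx]); print("tester",r,np.round(Q.mean(0),4),[np.linalg.norm(Q[k+1]-Q[k]) for k in range(3)])
e=Q[1]-Q[0]; print(np.degrees(np.arctan2(e[1],e[0])))
# knob
for (u0,v0,w) in [(303.3,237.6,14)]:
  k=cv2.inRange(im,(0,0,0),(75,75,75)); kk=np.zeros_like(k); kk[224:250,292:316]=k[224:250,292:316]
  c=max(cv2.findContours(kk,0,2)[0],key=cv2.contourArea); print(cv2.boundingRect(c),cv2.minEnclosingCircle(c))
print("knobtop", onz(it,303.4,237.4,0.183), "big", onz(it,288,282,0.25))
for n,z in (("tape",0),): print(onz(it,301,166,0.03))
# side knob
ims=cv2.imread("pics/side0.png"); k=cv2.inRange(ims,(0,0,0),(45,45,45)); kk=np.zeros_like(k);kk[194:214,322:342]=k[194:214,322:342]
c=max(cv2.findContours(kk,0,2)[0],key=cv2.contourArea); b=cv2.boundingRect(c);print(b)
for v in(213,): pass
p=(260+322/4.5,185+90/4.5); print("side knob centre px",p, onz(isd,*p,0.169))
# big strut base & height from side
f=(260+448/4.5,185+480/4.5); F=onz(isd,*f,0); print("big foot",F)
for z in (.2,.22,.24,.25,.26,.28): print(z,proj(isd,[F[0],F[1],z]),proj(it,[F[0],F[1],z]))
```

```text
rack ((277.5461730957031, 236.13076782226562), (85.21186065673828, 26.171327590942383), 7.125016689300537) [[0.5168, 0.2075, 0.04], [0.5809, 0.1996, 0.04], [0.5512, -0.0096, 0.04], [0.4873, -0.0004, 0.04]] [0.5341 0.0993 0.04  ]
[np.float64(0.06456839486681833), np.float64(0.21128858506581716)]
holes [[0.5432, 0.1636, 0.04], [0.5341, 0.0993, 0.04], [0.5249, 0.0349, 0.04]] -98.10024546502373
tester ((391.30853271484375, 259.8768310546875), (29.335569381713867, 35.706424713134766), 20.2248592376709) [ 0.4713 -0.1765  0.06  ] [np.float64(0.08631336764440575), np.float64(0.07069617757596956), np.float64(0.08614166459653343)]
-22.094236855544978
(297, 232, 12, 13) ((302.5, 238.0), 6.500100135803223)
knobtop [0.52364135 0.03229976 0.183     ] big [0.43350562 0.06243981 0.25      ]
[0.7111666 0.0391443 0.03     ]
(327, 199, 10, 14)
side knob centre px (331.55555555555554, 205.0) [0.52481318 0.03462367 0.169     ]
big foot [0.42366698 0.07747286 0.        ]
0.2 [364.97531878 215.8608798 ] [282.1978798  285.50629952]
0.22 [365.60603327 207.03912751] [281.5078624  286.15897927]
0.24 [366.25580734 197.95079051] [280.7865164  286.84129241]
0.25 [366.58811375 193.30284778] [280.41342077 287.19419941]
0.26 [366.92551818 188.58359952] [280.03165863 287.55530397]
0.28 [367.61609766 178.92452063] [279.24089825 288.3032754 ]
```

{"method": "arm_command", "body": {
  "series": [
    [[0,0,-1,0,0,0,1],[1,-0.7,-1.7,0,0,0,1],[2,-1.4,-1.7,0,0,0,1],[3,-2.0,-1.7,0,0,0,1],[4,-2.7,-1.7,0,0,0,1],[5,-3.4,-1.7,0,0,0,1],[5.5,-3.7,-1.7,0,0,0,1],[5.5,-3.7,-1.7,0,0,0,1],[5.5,-3.7,-1.7,0,0,0,1],[5.5,-3.7,-1.7,0,0,0,1]]
  ],
  "newtons": 60
}}

```text
time: 1.4
position: [0.4192, -0.2016, 0.3332]
ee_rot: [[0.944, 0.329, -0.0], [0.329, -0.944, -0.0], [-0.0, -0.0, -1.0]]
wrist_force: [0.8, -1.1, -0.2]
finger_gap: 0.0855
```

Run:
```python
from h import *
s=manip.get_state(); print(s["time"],s["position"],np.round(s["ee_rot"],4).tolist(),np.round(s["joints"],3),np.abs(s["qvel"]).max())
i=camera_info("wrist"); im=camera("wrist"); cv2.imwrite("pics/w1.png",im); np.save("w1.npy",i,allow_pickle=True)
```

```text
1.4 [ 0.41920977 -0.20161657  0.33315718] [[0.9444, 0.3288, -0.0005], [0.3288, -0.9444, -0.0001], [-0.0004, -0.0001, -1.0]] [-0.448 -0.051  0.239  1.861 -0.     2.358] 0.019875524106527893
```

View pics/w1.png

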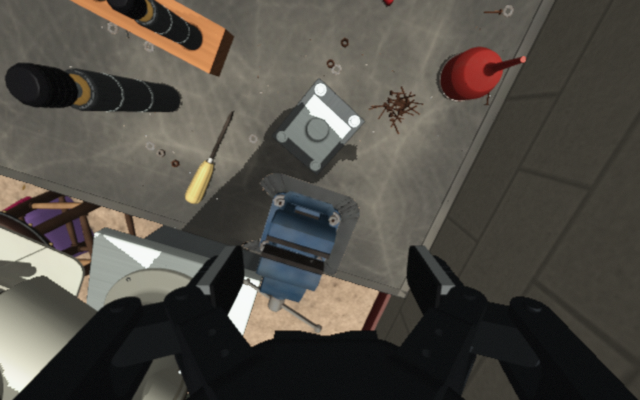

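The wrist view shows the tester block with its hole at about (317,127), and the strut and decoy at upper left.

Run:
```python
from h import *
a=cv2.imread("pics/w1.png")[75:180,265:370]
cv2.imwrite("pics/w1c.png",cv2.resize(a,None,fx=5.6,fy=5.6,interpolation=cv2.INTER_CUBIC))
```

```text
(no output)
```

View pics/w1c.png

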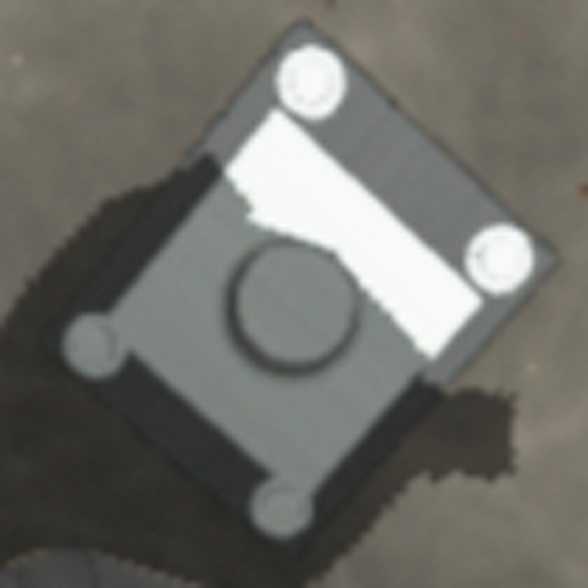

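Run:
```python
from h import *
i=np.load("w1.npy",allow_pickle=True).item(); it=camera_info("top")
def c(u,v): return (u+.5)/5.6-.5+265,(v+.5)/5.6-.5+75
print("hole",onz(i,*c(292.5,306),.06))
P=np.array([onz(i,*c(*p),.06) for p in [(278,110),(484,302),(315,483),(116,318)]]);print("top",P.mean(0),[np.linalg.norm(P[k]-P[(k+1)%4]) for k in range(4)],np.degrees(np.arctan2(*(P[1]-P[0])[1::-1])))
P=np.array([onz(i,*c(*p),.013) for p in [(312,81),(500,258),(282,508),(95,345)]]);print("bolts",P.mean(0))
def d(u,v): return (u+.5)/4.2-.5+230,(v+.5)/4.2-.5+205
print("topcam hole",onz(it,*d(673,245),.06)); P=np.array([onz(it,*d(*p),.06) for p in[(637,167),(755,212),(712,325),(597,283)]]);print(P.mean(0))
```

```text
hole [ 0.46367612 -0.17422371  0.06      ]
top [ 0.46409227 -0.17570431  0.06      ] [np.float64(0.0704578371289541), np.float64(0.0643668040348498), np.float64(0.06706081867421583), np.float64(0.06622641446693422)] -112.23734192179191
bolts [ 0.46232344 -0.17440752  0.013     ]
topcam hole [ 0.46377978 -0.17265185  0.06      ]
[ 0.46288452 -0.17391829  0.06      ]
```

{"method": "arm_command", "body": {
  "series": [
    [[0.8,-0.8,0,0,0,0,1],[1.6,-1.6,0,0,0,0,1],[2.3,-2.4,0,0,0,0,1],[2.9,-3.1,0.3,0,0,0,1],[2.9,-3.1,0.3,0,0,0,1],[2.9,-3.1,0.3,0,0,0,1],[2.9,-3.1,0.3,0,0,0,1]]
  ]
}}

```text
time: 2.33
position: [0.5225, 0.0299, 0.316]
ee_rot: [[0.945, 0.327, 0.001], [0.327, -0.945, -0.0], [0.001, 0.001, -1.0]]
wrist_force: [-0.1, 0.4, -0.2]
finger_gap: 0.0853
```

Run:
```python
from h import *
s=manip.get_state(); print(s["time"],s["position"],np.round(s["joints"],3),np.abs(s["qvel"]).max())
i=camera_info("wrist"); im=camera("wrist"); cv2.imwrite("pics/w2.png",im); np.save("w2.npy",i,allow_pickle=True)
```

```text
2.325 [0.52245575 0.02985545 0.31600645] [ 0.057  0.072  0.328  1.826 -0.     2.866] 0.004156576383483859
```

View pics/w2.png

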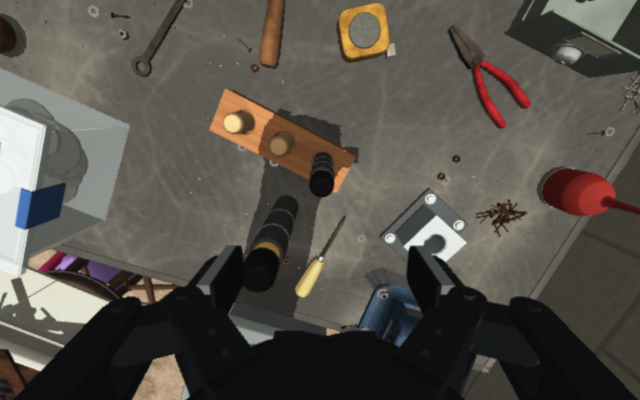

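Run:
```python
from h import *
a=cv2.imread("pics/w2.png")[140:210,285:360]
a=cv2.convertScaleAbs(a,alpha=1.8,beta=10)
cv2.imwrite("pics/w2c.png",cv2.resize(a,None,fx=8,fy=8,interpolation=cv2.INTER_CUBIC))
i=np.load("w2.npy",allow_pickle=True).item()
for p in [(.5236,.0323),(.5249,.0349)]:
  print([((np.array(proj(i,[*p,z]))-[285,140]+.5)*8).round(0) for z in (.183,.155,.145,.04)])
```

```text
[array([303., 373.]), array([305., 324.]), array([305., 308.]), array([310., 186.])]
[array([287., 357.]), array([290., 309.]), array([291., 294.]), array([299., 175.])]
```

View pics/w2c.png

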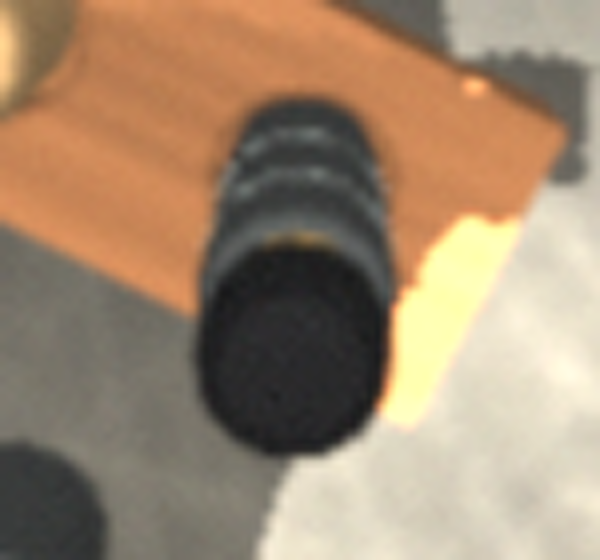

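The strut stands upright at (0.5245, 0.0345). The knob is at crop (293,360) and the tube meets the rack at (303,172). I'll descend and grip.

{"method": "arm_command", "body": {
  "series": [
    [[0.06,-0.06,0.5,0,0,0,1],[0.06,-0.06,1.2,0,0,0,1],[0.06,-0.06,1.9,0,0,0,1],[0.06,-0.06,2.6,0,0,0,1],[0.06,-0.06,3.1,0,0,0,1],[0.06,-0.06,3.3,0,0,0,1],[0.06,-0.06,3.3,0,0,0,1],[0.06,-0.06,3.3,0,0,0,1]]
  ]
}}

```text
time: 3.38
position: [0.5256, 0.0358, 0.1189]
ee_rot: [[0.945, 0.328, 0.002], [0.328, -0.945, 0.0], [0.002, 0.001, -1.0]]
wrist_force: [-0.0, 0.6, -0.9]
finger_gap: 0.085
```

Run:
```python
from h import *
s=manip.get_state(); print(s["time"],s["position"],s["wrist_force"])
cv2.imwrite("pics/w3.png",camera("wrist")); a=camera("side")[150:310,240:440]
cv2.imwrite("pics/s3.png",cv2.resize(a,None,fx=3.7,fy=3.7,interpolation=cv2.INTER_CUBIC))
```

```text
3.375 [0.52564455 0.03584184 0.11893334] [-0.01402046  0.62471084 -0.8605005 ]
```

View pics/w3.png

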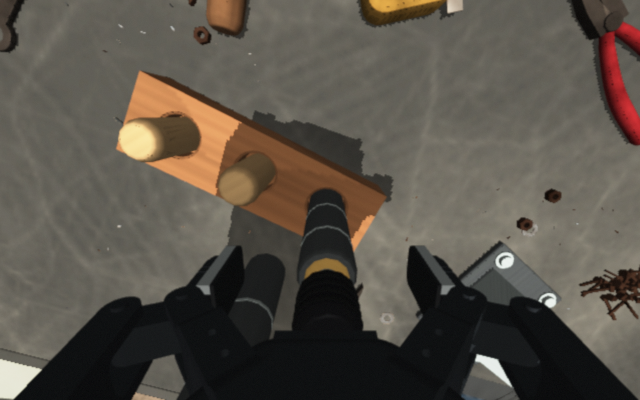

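View pics/s3.png

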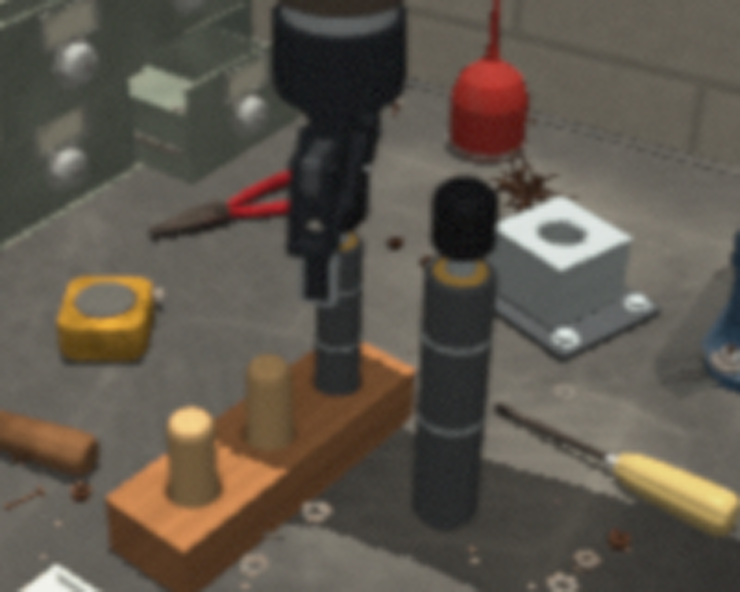

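The tube is centred between the pads and the fingers clear the blanks, so I'll close.

{"method": "arm_command", "body": {
  "series": [
    [[0,0,0.0,0,0,0,0.2],[0,0,0,0,0,0,0.2],[0,0,0,0,0,0,0.2],[0,0,0,0,0,0,0.2],[0,0,0,0,0,0,0.2],[0,0,0,0,0,0,0.2]]
  ],
  "newtons": 60
}}

```text
time: 4.22
position: [0.5251, 0.036, 0.1177]
ee_rot: [[0.944, 0.329, 0.001], [0.329, -0.944, -0.0], [0.001, 0.0, -1.0]]
wrist_force: [0.0, -0.6, 4.7]
finger_gap: 0.0284
```

{"method": "arm_command", "body": {
  "series": [
    [[0,0,-0.2,0,0,0,0.2],[0,0,-0.5,0,0,0,0.2],[0,0,-0.9,0,0,0,0.2],[0,0,-1.4,0,0,0,0.2],[0,0,-1.9,0,0,0,0.2],[0,0,-1.9,0,0,0,0.2],[0,0,-1.9,0,0,0,0.2]]
  ]
}}

```text
time: 5.1
position: [0.5247, 0.0361, 0.2302]
ee_rot: [[0.944, 0.329, -0.001], [0.329, -0.944, -0.0], [-0.001, -0.0, -1.0]]
wrist_force: [-0.1, -1.0, -6.5]
finger_gap: 0.0279
```

Run:
```python
from h import *
s=manip.get_state(); print(s["time"],s["position"],s["wrist_force"],s["torque"])
cv2.imwrite("pics/w4.png",camera("wrist")); a=camera("side")[110:310,240:440]
cv2.imwrite("pics/s4.png",cv2.resize(a,None,fx=2.9,fy=2.9,interpolation=cv2.INTER_CUBIC))
```

```text
5.1 [0.52467015 0.03609626 0.23019256] [-0.12987758 -1.04387735 -6.51173532] [ 0.00965514  0.01154562 -0.05012233]
```

View pics/w4.png

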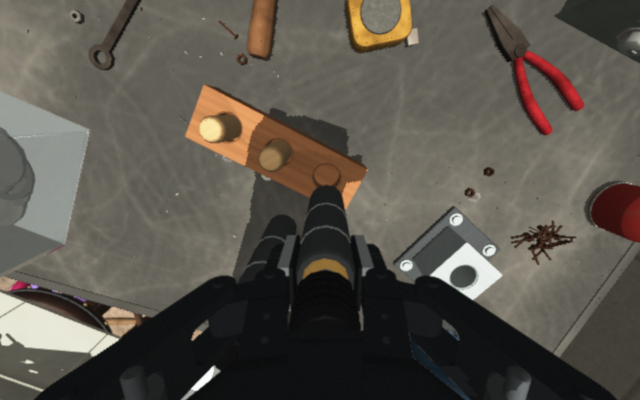

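View pics/s4.png

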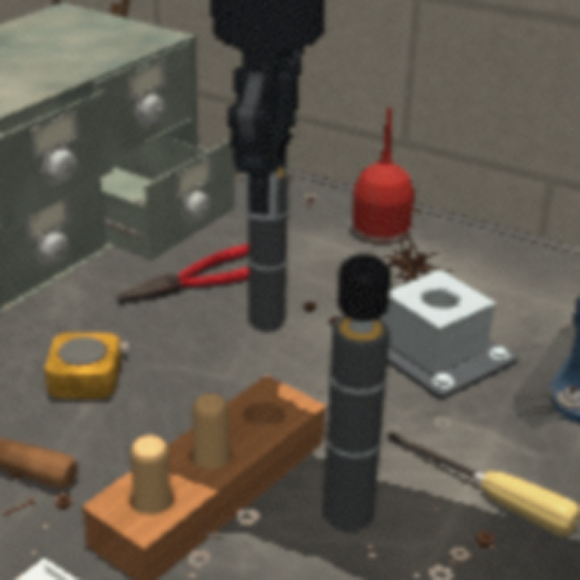

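The strut is lifted upright and the rack hole is empty. Moving above the tester.

{"method": "arm_command", "body": {
  "series": [
    [[0,0.6,0,0,0,0,0.2],[-0.4,1.4,0,0,0,0,0.2],[-1.0,2.2,0,0,0,0,0.2],[-1.6,2.8,0,0,0,0,0.2],[-2.1,2.95,0.2,0,0,0,0.2],[-2.1,2.95,0.7,0,0,0,0.2],[-2.1,2.95,0.7,0,0,0,0.2],[-2.1,2.95,0.7,0,0,0,0.2],[-2.1,2.95,0.7,0,0,0,0.2]]
  ]
}}

```text
time: 6.32
position: [0.4647, -0.1723, 0.1903]
ee_rot: [[0.944, 0.329, 0.001], [0.329, -0.944, -0.0], [0.001, 0.001, -1.0]]
wrist_force: [0.0, 0.3, -7.1]
finger_gap: 0.028
```

Run:
```python
from h import *
s=manip.get_state(); print(s["time"],s["position"],s["wrist_force"],s["finger_gap"])
i=camera_info("wrist"); im=camera("wrist"); cv2.imwrite("pics/w5.png",im); np.save("w5.npy",i,allow_pickle=True)
a=camera("side"); cv2.imwrite("pics/s5.png",a); a=a[110:270,320:480]
cv2.imwrite("pics/s5c.png",cv2.resize(a,None,fx=3.7,fy=3.7,interpolation=cv2.INTER_CUBIC))
cv2.imwrite("pics/w5c.png",cv2.resize(im[140:290,240:410],None,fx=4,fy=4,interpolation=cv2.INTER_CUBIC))
```

```text
6.325 [ 0.46467258 -0.17231813  0.19029828] [ 0.0383009   0.29313926 -7.10328895] 0.028040015185231842
```

View pics/w5c.png

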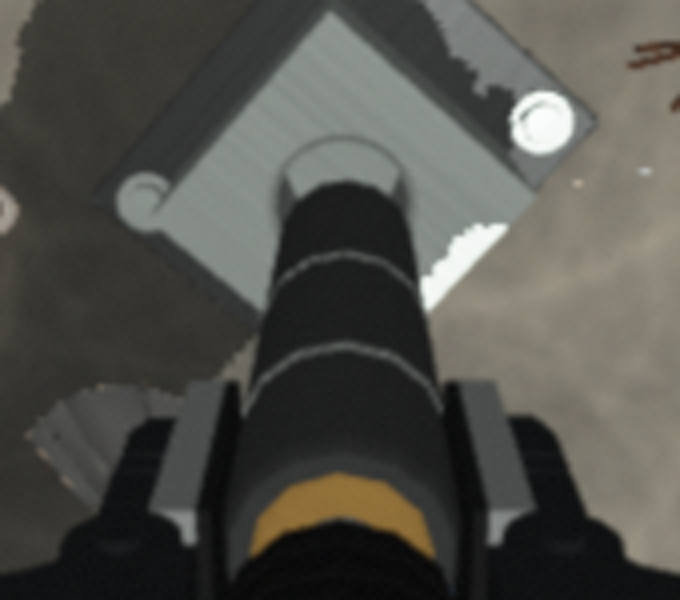

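View pics/s5c.png

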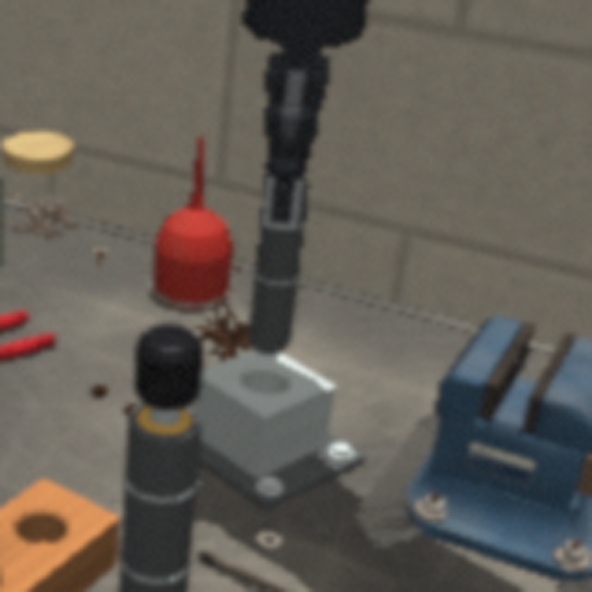

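The foot hangs just above the hole. In the wrist crop the hole's far edge is at (343,133) and the foot's far edge at (345,180). I'll compute the residual.

Run:
```python
from h import *
i=np.load("w5.npy",allow_pickle=True).item(); sd=camera_info("side")
c=lambda u,v:((u+.5)/4-.5+240,(v+.5)/4-.5+140)
s=manip.get_state(); R=np.array(s["ee_rot"]); ax=R[:2,0]; ay=R[:2,1]; T=np.array(s["position"])[:2]
def tool(P): d=P[:2]-T; return np.round([d@ax*1e3,d@ay*1e3],2)
H=onz(i,*c(343,133),.06); print("hole far edge tool mm",tool(H),"-> centre x",tool(H)[0]-17)
for u,v in[(274,188),(412,188)]: print("hole side",tool(onz(i,*c(u,v),.06)))
for zf in (.0855,.0875): print("foot far",zf,tool(onz(i,*c(345,180),zf)), tool(onz(i,*c(284,200),zf)),tool(onz(i,*c(407,200),zf)))
# side: hole & foot
d=lambda u,v:((u+.5)/3.7-.5+320,(v+.5)/3.7-.5+110)
print("side hole",tool(onz(sd,*d(266,380),.06)))
# expected foot pixels if foot centre at TCP
for off in (0,):
  X=[T[0],T[1],.0855]; p=proj(sd,X); print("foot expected side crop",(p-[320,110]+.5)*3.7-.5)
p=proj(sd,[.4637,-.174,.06]);print((p-[320,110]+.5)*3.7-.5)
# expected tube edges in wrist under foot at TCP
th=np.linspace(0,2*np.pi,200)
q=np.array([proj(i,[T[0]+.015*np.cos(t),T[1]+.015*np.sin(t),.0855]) for t in th]); q=(q-[240,140]+.5)*4-.5
print("foot circle exp: x",q[:,0].min(),q[:,0].max(),"y",q[:,1].min(),q[:,1].max())
q=np.array([proj(i,[.4637+.017*np.cos(t),-.174+.017*np.sin(t),.06]) for t in th]); q=(q-[240,140]+.5)*4-.5
print("hole circle exp: x",q[:,0].min(),q[:,0].max(),"y",q[:,1].min(),q[:,1].max())
```

```text
hole far edge tool mm [16.33  1.11] -> centre x -0.6700000000000017
hole side [  2.21 -16.29]
hole side [ 2.22 18.55]
foot far 0.0855 [10.63  1.52] [  5.89 -12.48] [ 5.91 15.76]
foot far 0.0875 [11.12  1.51] [  6.43 -12.37] [ 6.44 15.63]
side hole [-1.57 -1.06]
foot expected side crop [267.38254651 348.64981421]
[265.94382143 378.26063356]
foot circle exp: x 273.4307857192673 403.26951822956903 y 161.3018633761411 285.9781814187178
hole circle exp: x 276.4620949596617 410.6718066328649 y 135.692774771093 265.365634415963
```

Run:
```python
from h import *
i=np.load("w5.npy",allow_pickle=True).item(); sd=camera_info("side")
im=cv2.imread("pics/s5.png"); 
a=cv2.resize(im[150:215,375:415],None,fx=9,fy=9,interpolation=cv2.INTER_CUBIC); a=cv2.convertScaleAbs(a,alpha=1.6,beta=0)
cv2.imwrite("pics/s5d.png",a)
T=[.46467,-.17232]
for z in (.2176,.19,.16,.13,.10,.0876):
  p=proj(sd,[*T,z]); print(z,np.round(p,1),np.round((p-[375,150]+.5)*9,0))
b=cv2.imread("pics/w5.png")[170:270,285:370]; b=cv2.convertScaleAbs(b,alpha=2.0,beta=20)
cv2.imwrite("pics/w5d.png",cv2.resize(b,None,fx=6,fy=6,interpolation=cv2.INTER_CUBIC))
```

```text
0.2176 [397.2 157.5] [204.  72.]
0.19 [396.  167.8] [193. 165.]
0.16 [394.8 178.6] [182. 262.]
0.13 [393.6 189. ] [172. 356.]
0.1 [392.4 199.1] [161. 446.]
0.0876 [391.9 203.2] [157. 483.]
```

View pics/s5d.png

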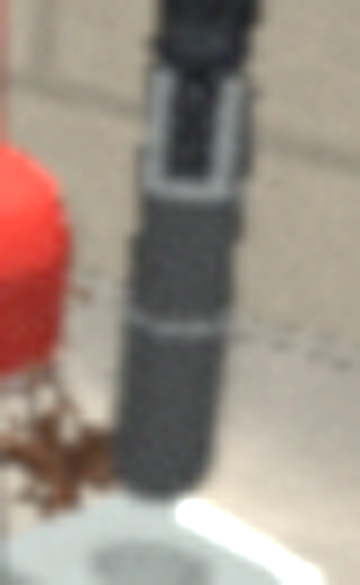

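View pics/w5d.png

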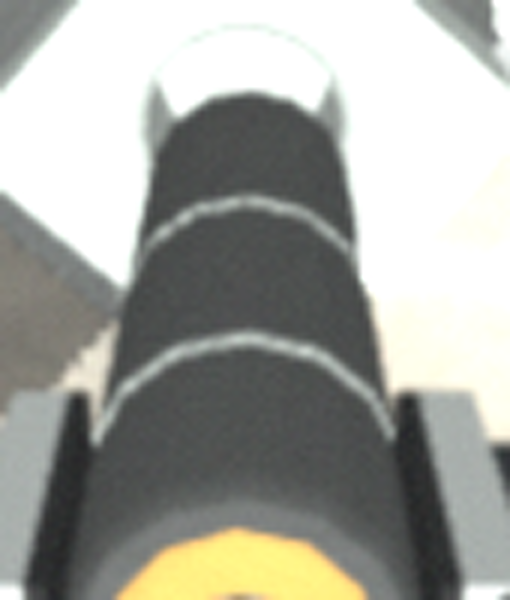

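Run:
```python
from h import *
i=np.load("w5.npy",allow_pickle=True).item(); sd=camera_info("side")
T=np.array([.46467,-.17232]); ax=np.array([.944,.329]); ay=np.array([.329,-.944])
C=-np.array(sd["R"]).T@np.array(sd["t"]); h=C[:2]-T; h/=np.linalg.norm(h)
fr=T+.015*h; zs=np.linspace(.08,.2,1201)
for v in (329,):
  pv=(v+.5)/9-.5+150; z=zs[np.argmin([abs(proj(sd,[*fr,z])[1]-pv) for z in zs])]; print("ring z",z)
  for vv in (342,):
    P=onz(i,(245+.5)/6-.5+285,(vv+.5)/6-.5+170,z); d=P[:2]-T; print("tool",d@ax*1e3,d@ay*1e3)
for z in (.2176,.2196):
  P=onz(i,(240+.5)/6-.5+285,(500+.5)/6-.5+170,z); d=P[:2]-T; print("mouth",d@ax*1e3,d@ay*1e3)
# foot bottom z by side: lowest silhouette v~497
for zf in (.0855,.0876,.09):
  q=min((proj(sd,[*(T+.013*h),zf])[1]-150+.5)*9 for _ in [0]); print(zf,q)
# gripped tube sides in wrist at ring1 (v~440 side of lower ring)
```

```text
ring z 0.1464
tool -5.469667133240553 0.9651454081871349
mouth 11.101914853558267 0.3940158355229663
mouth 12.15842899738346 0.3945715683739543
0.0855 512.1328173096363
0.0876 505.92838217930296
0.09 498.82018017593305
```

Run:
```python
from h import *
i=np.load("w5.npy",allow_pickle=True).item()
T=np.array([.46467,-.17232]); ax=np.array([.944,.329]); ay=np.array([.329,-.944])
for z in (.1445,.1464):
  P=onz(i,(248+.5)/6-.5+285,(202+.5)/6-.5+170,z); d=P[:2]-T; print("tool",d@ax*1e3,d@ay*1e3)
```

```text
tool 11.563399279421148 1.3021302924599407
tool 12.172448766043955 1.2932820700770877
```

Sideways they agree to 0.4 mm. Along tool x, the wrist view suggests +2 mm and the side view about 0. I'll shift +1 mm, lower to just above the mouth and look again.

{"method": "arm_command", "body": {
  "series": [
    [[0.02,0,0.2,0,0,0,0.2],[0.02,0,0.38,0,0,0,0.2],[0.02,0,0.38,0,0,0,0.2],[0.02,0,0.38,0,0,0,0.2]]
  ]
}}

```text
time: 6.92
position: [0.4651, -0.1721, 0.1665]
ee_rot: [[0.944, 0.329, -0.0], [0.329, -0.944, 0.0], [-0.0, -0.0, -1.0]]
wrist_force: [0.4, 0.5, -6.9]
finger_gap: 0.0288
```

Run:
```python
from h import *
s=manip.get_state(); print(s["time"],s["position"],s["wrist_force"],s["finger_gap"])
i=camera_info("wrist"); im=camera("wrist"); np.save("w6.npy",i,allow_pickle=True); cv2.imwrite("pics/w6.png",im)
a=camera("side"); cv2.imwrite("pics/s6.png",a)
b=cv2.convertScaleAbs(im[170:270,285:370],alpha=1.6,beta=20)
a=cv2.convertScaleAbs(a[170:235,365:425],alpha=1.4,beta=0)
cv2.imwrite("pics/w6c.png",cv2.resize(b,None,fx=6,fy=6,interpolation=cv2.INTER_CUBIC))
cv2.imwrite("pics/s6c.png",cv2.resize(a,None,fx=9,fy=9,interpolation=cv2.INTER_CUBIC))
```

```text
6.925 [ 0.46513332 -0.17209409  0.16650785] [ 0.41329293  0.47704796 -6.91576156] 0.02879255868492834
```

View pics/w6c.png

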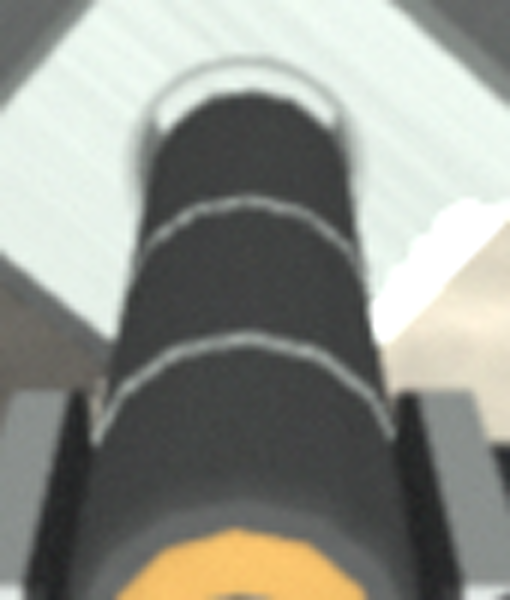

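View pics/s6c.png

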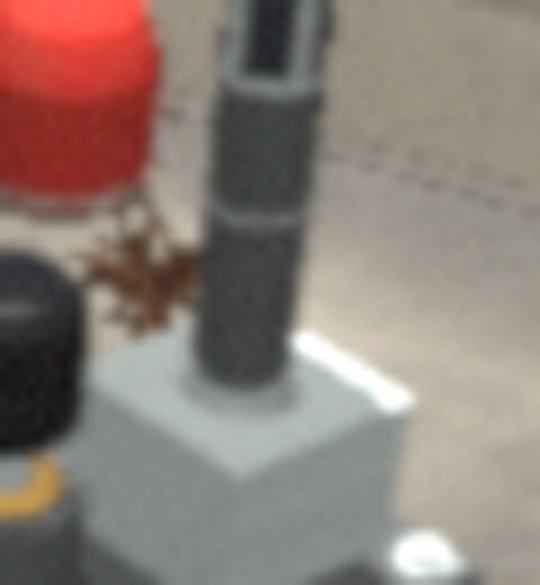

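The wrist view now says about +0.8 mm and the side view about −1 mm, so the strut is effectively centred. Lowering gently with force checks.

{"method": "arm_command", "body": {
  "series": [
    [[0,0,0.05,0,0,0,0.2],[0,0,0.1,0,0,0,0.2],[0,0,0.15,0,0,0,0.2],[0,0,0.2,0,0,0,0.2],[0,0,0.2,0,0,0,0.2]]
  ]
}}

```text
time: 7.65
position: [0.465, -0.172, 0.1542]
ee_rot: [[0.944, 0.329, -0.0], [0.329, -0.944, 0.0], [-0.0, -0.0, -1.0]]
wrist_force: [-0.1, -0.7, -6.8]
finger_gap: 0.0278
```

No contact, and the foot is already below the block's top. Continuing.

{"method": "arm_command", "body": {
  "series": [
    [[0,0,0.1,0,0,0,0.2],[0,0,0.2,0,0,0,0.2],[0,0,0.3,0,0,0,0.2],[0,0,0.4,0,0,0,0.2],[0,0,0.5,0,0,0,0.2],[0,0,0.6,0,0,0,0.2],[0,0,0.6,0,0,0,0.2]]
  ]
}}

```text
time: 8.52
position: [0.4649, -0.172, 0.1179]
ee_rot: [[0.944, 0.329, -0.001], [0.329, -0.944, 0.0], [-0.001, -0.001, -1.0]]
wrist_force: [-1.0, -0.1, -7.1]
finger_gap: 0.0281
```

{"method": "arm_command", "body": {
  "series": [
    [[0,0,0.04,0,0,0,0.2],[0,0,0.08,0,0,0,0.2],[0,0,0.1,0,0,0,0.2],[0,0,0.1,0,0,0,0.2]]
  ]
}}

```text
time: 9.02
position: [0.4653, -0.1721, 0.1127]
ee_rot: [[0.944, 0.329, 0.0], [0.329, -0.944, -0.0], [0.0, 0.0, -1.0]]
wrist_force: [-0.4, 0.1, -4.8]
finger_gap: 0.0278
```

{"method": "arm_command", "body": {
  "series": [
    [[0,0,0.02,0,0,0,0.2],[0,0,0.03,0,0,0,0.2],[0,0,0.03,0,0,0,0.2]]
  ]
}}

```text
time: 9.4
position: [0.4658, -0.1722, 0.1126]
ee_rot: [[0.944, 0.329, 0.003], [0.329, -0.944, -0.001], [0.002, 0.001, -1.0]]
wrist_force: [-1.8, 1.6, 8.5]
finger_gap: 0.0282
```

Contact with the floor came at the expected height (TCP 0.1126, predicted 0.1127). Next I'll release, rise to knob height and check.

{"method": "arm_command", "body": {
  "series": [
    [[0,0,-0.03,0,0,0,0.2],[0,0,-0.03,0,0,0,0.8],[0,0,-0.03,0,0,0,0.8],[0,0,-0.03,0,0,0,0.8],[0,0,-0.03,0,0,0,0.8],[0,0,-0.3,0,0,0,0.8],[0,0,-0.58,0,0,0,0.8],[0,0,-0.58,0,0,0,0.8],[0,0,-0.58,0,0,0,0.8]]
  ]
}}

```text
time: 10.52
position: [0.4653, -0.1721, 0.1455]
ee_rot: [[0.944, 0.329, 0.0], [0.329, -0.944, -0.0], [0.0, 0.0, -1.0]]
wrist_force: [0.8, -0.6, -0.6]
finger_gap: 0.0686
```

```bash
cat > look.py <<'E'
import sys
from h import *
n=sys.argv[1]
s=manip.get_state(); print(s["time"],s["position"],s["wrist_force"],s["finger_gap"])
i=camera_info("wrist"); im=camera("wrist"); np.save(f"w{n}.npy",i,allow_pickle=True); cv2.imwrite(f"pics/w{n}.png",im)
a=camera("side"); cv2.imwrite(f"pics/s{n}.png",a)
b=cv2.convertScaleAbs(im[170:350,210:450],alpha=1.5,beta=20)
a=cv2.convertScaleAbs(a[130:235,350:440],alpha=1.4,beta=0)
cv2.imwrite(f"pics/w{n}c.png",cv2.resize(b,None,fx=3.2,fy=3.2,interpolation=cv2.INTER_CUBIC))
cv2.imwrite(f"pics/s{n}c.png",cv2.resize(a,None,fx=5.7,fy=5.7,interpolation=cv2.INTER_CUBIC))
E
python3 look.py 7
```

```text
10.525 [ 0.46525243 -0.1721433   0.14554087] [ 0.76440004 -0.59503504 -0.6282925 ] 0.06855197880313364
```

View pics/w7c.png

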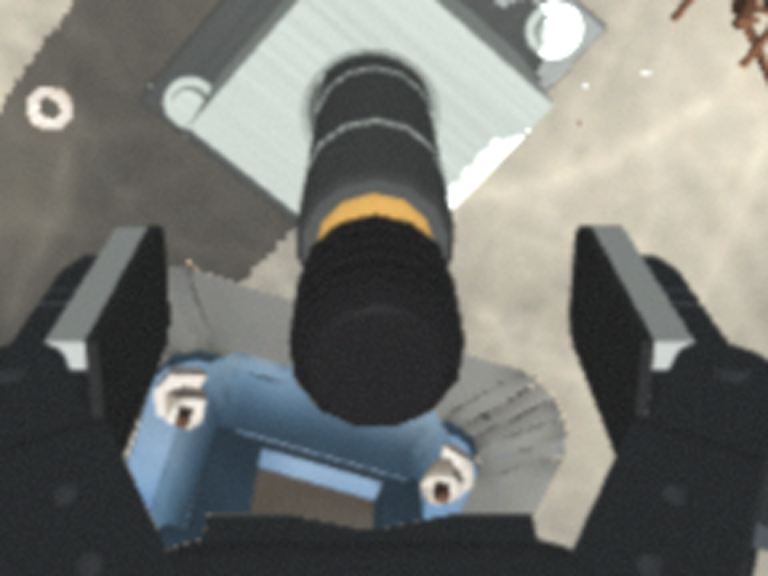

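View pics/s7c.png

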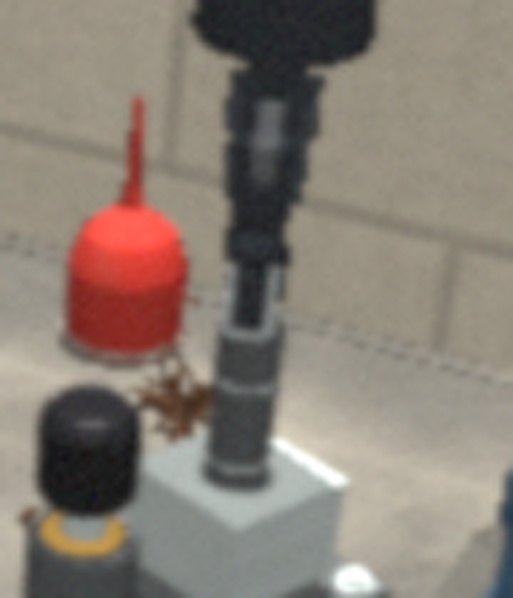

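Run:
```python
from h import *
i=np.load("w7.npy",allow_pickle=True).item()
T=np.array([.46525,-.17214]); ax=np.array([.944,.329]); ay=np.array([.329,-.944])
P=onz(i,(378.5)/3.2-.5+210,341.5/3.2-.5+170,.178); d=P[:2]-T; print(d@ax*1e3,d@ay*1e3)
for x in (0,-3): print(proj(i,[*(T+ax*x*1e-3),.1645]), (proj(i,[*(T+ax*x*1e-3),.178])-[210,170]+.5)*3.2)
sd=camera_info("side")
for p in[(245,325),(240,475)]: pass
for z in(.14,.10,.06): print(z,(proj(sd,[*T,z])-[350,130]+.5)*5.7)
```

```text
2.2406784847322814 1.8804928859876298
[323.72803347 265.07667804] [365.13968826 355.41075204]
[323.7351937  270.38732103] [365.16759071 373.8008438 ]
0.14 [251.99444329 319.45325614]
0.1 [243.19643026 396.53472703]
0.06 [234.77225288 470.3409355 ]
```

The strut is seated, with the tube's lower ring at the block's top, and the knob is centred between the pads. I'll close on the knob.

{"method": "arm_command", "body": {
  "series": [
    [[0,0,0,0,0,0,0.15],[0,0,0,0,0,0,0.15],[0,0,0,0,0,0,0.15],[0,0,0,0,0,0,0.15],[0,0,0,0,0,0,0.15]]
  ],
  "newtons": 60
}}

```text
time: 11.25
position: [0.4652, -0.1721, 0.1455]
ee_rot: [[0.944, 0.329, 0.0], [0.329, -0.944, -0.0], [0.0, 0.0, -1.0]]
wrist_force: [-0.1, -0.3, 0.8]
finger_gap: 0.0243
```

```bash
python3 look.py 8
```

```text
11.25 [ 0.46520365 -0.17211874  0.14549392] [-0.14703387 -0.28786377  0.79755753] 0.024289984190528056
```

View pics/w8c.png

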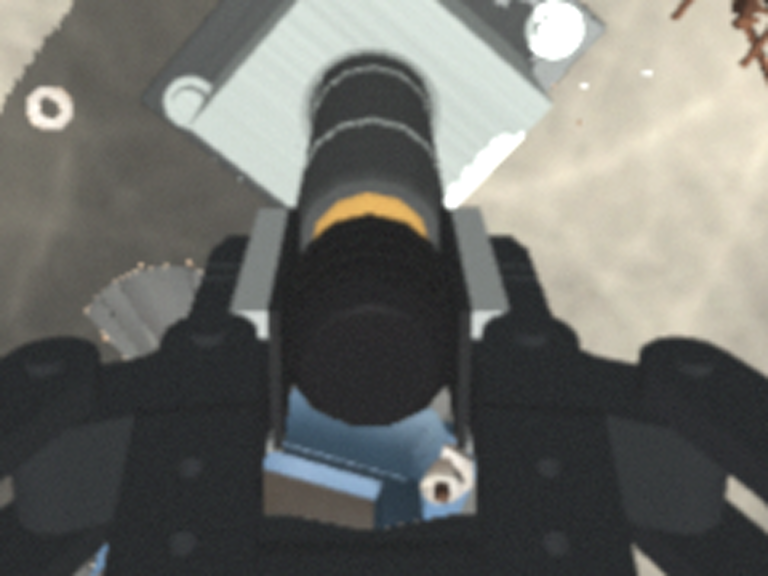

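The knob is held and the tips clear the tube. Pulling up slowly.

{"method": "arm_command", "body": {
  "series": [
    [[0,0,-0.1,0,0,0,0.15],[0,0,-0.2,0,0,0,0.15],[0,0,-0.3,0,0,0,0.15],[0,0,-0.4,0,0,0,0.15],[0,0,-0.5,0,0,0,0.15],[0,0,-0.6,0,0,0,0.15],[0,0,-0.7,0,0,0,0.15],[0,0,-0.8,0,0,0,0.15],[0,0,-0.9,0,0,0,0.15],[0,0,-0.97,0,0,0,0.15],[0,0,-0.97,0,0,0,0.15],[0,0,-0.97,0,0,0,0.15]]
  ]
}}

```text
time: 12.85
position: [0.4652, -0.1721, 0.2035]
ee_rot: [[0.944, 0.329, -0.0], [0.329, -0.944, 0.0], [-0.0, -0.0, -1.0]]
wrist_force: [-0.2, 0.7, -5.1]
finger_gap: 0.0242
```

```bash
python3 look.py 9
```

```text
12.85 [ 0.46515113 -0.17211839  0.2035288 ] [-0.2397696   0.69668003 -5.09301942] 0.024174083187304928
```

View pics/w9c.png

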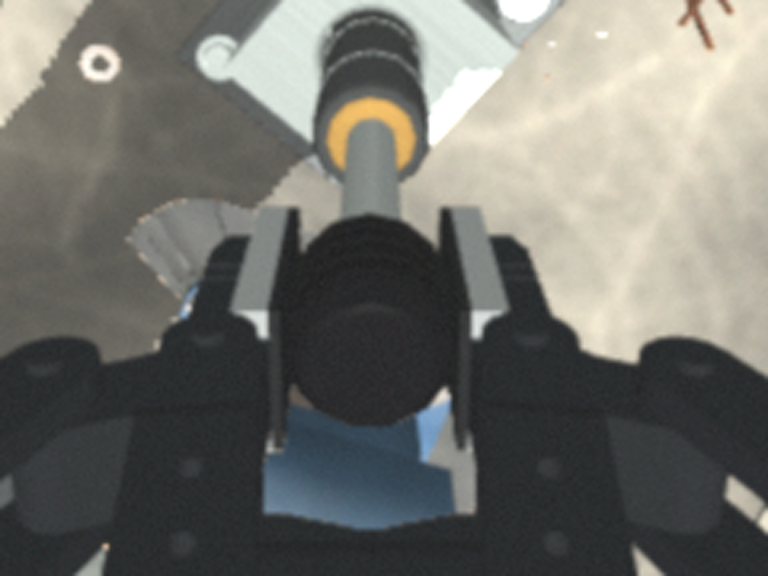

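View pics/s9c.png

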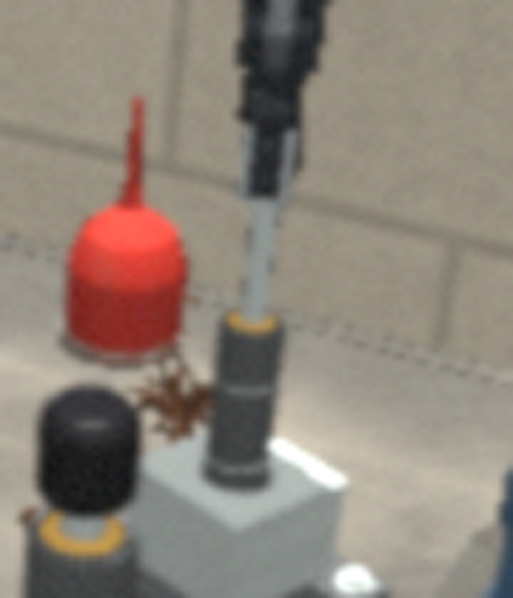

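The rod is out 58.0 mm, the tube is still down, and the knob hasn't slipped in the pads (lower edge at crop 425 before and after). Adding the last 2 mm.

{"method": "arm_command", "body": {
  "series": [
    [[0,0,-0.02,0,0,0,0.15],[0,0,-0.033,0,0,0,0.15],[0,0,-0.033,0,0,0,0.15],[0,0,-0.033,0,0,0,0.15]]
  ]
}}

```text
time: 13.45
position: [0.4652, -0.1721, 0.2057]
ee_rot: [[0.944, 0.329, 0.0], [0.329, -0.944, 0.0], [0.0, 0.0, -1.0]]
wrist_force: [0.5, 0.8, -5.0]
finger_gap: 0.0245
```

```bash
python3 look.py 10
python3 - <<'E'
from h import *
o=[]
for n in (9,10):
  a=cv2.imread(f"pics/w{n}.png")[190:245,300:352]; o.append(cv2.resize(cv2.convertScaleAbs(a,alpha=1.4,beta=10),None,fx=7.5,fy=7.5,interpolation=cv2.INTER_CUBIC))
cv2.imwrite("pics/cmp.png",np.hstack(o))
E
```

```text
13.45 [ 0.46519583 -0.17209178  0.20568613] [ 0.4759497   0.82850406 -4.95815759] 0.024482038137215348
```

View pics/cmp.png

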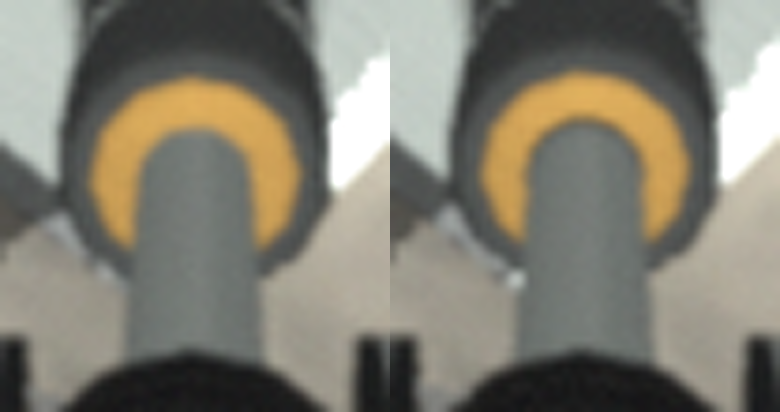

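View pics/s10c.png

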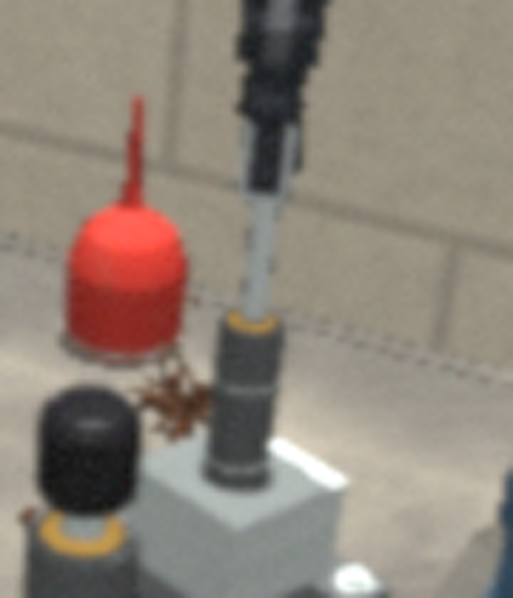

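The dark mark has just begun to emerge at the mouth (right panel, around (583,120), about 1 px). That is what half of a 5 mm ring should look like from this angle. The extension is 60.2 mm and the tube ring is still at the block's top. Handing in.

Run:
```python
from h import *
print(workorder.job_done()); s=manip.get_state(); print(s["time"],s["position"],s["wrist_force"])
```

```text
the job is handed in; nothing more can be done
None
the job is handed in; nothing more can be done
```

The job is handed in at about 13.5 s of robot time. The smaller strut is seated foot-down in the tester. Its rod is held 60 mm out against the spring, with the grip still closed on the knob.

- **Seating:** The strut went in without touching the sides and met the floor at TCP height 0.1126 m, where I predicted 0.1127 m. In the side view, the tube did not move during the pull.
- **Pull:** The TCP rose 60.2 mm with no visible slip on the knob. The wrist force read about 5 N, as expected for the spring plus the rod and knob. The last wrist view shows the dark ring just emerging at the mouth, by about 1 px, which matches half its width.
- **Disagreements:** Before insertion, the wrist and side cameras differed by about 2 mm along the tool's x axis. I aimed between them, within the hole's clearance. The finger gap reads about 1.7 mm below the true diameters.
- **Other objects:** My moves stayed clear of the blanks, tape measure, pliers and the larger strut. I did not take a separate final picture to check them.

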